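Clamp the knife cassette of a fruit cutter with its hand nut

TASK

Refit the fruit cutter's knife cassette: push the orange cassette fully home in its guide so that its fork goes round the stud. Then back off the blue hand nut that sits loose on the stud (anticlockwise seen from above) until its thread drops in, and wind it down clockwise until it clamps the fork firmly. Let go, and leave the bowl, the bottle and the tub where they are.

Things in the scene. Friction and masses are not known exactly. Their poses are not given: they have to be found in the camera images.
- bed: Steel bed of a bench fruit cutter, fixed, flat top 40 mm above the table. Origin on the table under the stud's axis; x = direction in which the cassette slides home, z up. The bed spans x -230 to +100, y -85 to +85 mm; two guide rails 12 mm high run along x at y = -48 and +48 mm, and a 12 mm high cross bar joins them at x = +48 mm.
- stud (a point): On the axis of the fixed upright stud, at the height of the bed's top; axes as the bed's. Steel core 20 mm in diameter, its plain tip 72 mm above this point; lower down a coarse brass right-hand thread, outside diameter 30 mm, two starts half a turn apart, lead 20 mm per turn.
- land (a point): On the stud's axis, 35 mm above the bed's top: the thread's flat upper end. It has two gaps 60 degrees wide: from the bed's +x anticlockwise to 60 degrees, and from -x (180) to 240 degrees. A raised stop at the clockwise end of each land bars clockwise turning until the nut has dropped through the gaps.
- nut: Blue hand nut, loose, about 350 g, 40 mm high; origin at the centre of its underside, z up. Steel flange 54 mm in diameter, hub 46 mm. Two pins inside, along its x and -x, run in the thread. At the start it sits on the land, underside 31.5 mm above the bed's top, its x turned 83 to 163 degrees anticlockwise from the bed's x. A few newtons on the side of an arm turn it.
- nut_arm (a point): Centre of the nut's red end knob, on its x axis, 66 mm from the nut's axis and 35 mm above its underside. Three arms at 0 (red knob), 120 and 240 degrees (blue knobs); each arm is 12 mm wide, 30 to 40 mm above the underside; knobs 18 mm in diameter, 28 to 42 mm above the underside.
- fork (a point): Middle of the cassette's fork slot, at the fork's upper face, 10 mm above the bed's top; on the stud's axis when home. Slot 36 mm wide, prongs 20 mm. Backed off at most 115 degrees anticlockwise, the nut drops 7 to 9 mm by its weight; a stop lies 60 degrees further at most. Then some 2/3 of a turn clockwise lowers it till its underside bears on the fork; resistance then rises clearly.
- cassette (a joint): Slide of the orange knife cassette along the bed's x, in m: 0 = drawn out, 0.070 = fully home against its stop. About 3 N of friction. The cassette is 10 mm thick, 76 mm wide and lies on the bed between the rails.
- cassette_tab (a point): Centre of the outer (-x) face of the upright orange tab at the cassette's outer end: tab 70 mm wide along y, 42 mm high above the bed's top, 10 mm thick; this point is 21 mm above the bed's top and lies 120 mm from the stud's axis when the cassette is home. Push it towards the bed's +x.
- bowl: Steel bowl, 124 mm across, 60 mm high, on the table; bystander.
- spray: White bottle with blue cap, 68 mm in diameter, 150 mm high, on the table; bystander.
- tub: Clear tub with red lid, 90 mm in diameter, 75 mm high, on the table; bystander.
Mind the look-alikes: they are no part of the job. What is shaped like the nut but pink is not meant.

How it is judged:
By the outcome, as a careful person would: the job done as asked, in the order asked, and still so for the second after the job is handed in, with the robot touching nothing.
It also fails if it takes over 64 s, if anything falls off the work surface, if the arm or the gripper's body presses on something with over 40 N, if the wrist force passes 120 N, or if a joint passes its speed limit or range.

ROBOT

A 7-joint arm with a two-finger parallel gripper is mounted at the origin on the work surface. World frame = base frame: x ahead of the robot, y to its left, z up, the work surface at z = 0. Lengths are in m, angles in rad, forces in N, time in s.
With the tool pointing down it reaches from about 0.4 to 0.85 m from the base axis. Payload 4.5 kg.
Tool frame: the origin (TCP) lies midway between the tips of the shut fingers; the grasp point (between the pads) lies 19 mm behind it; y points along the fingers, z is the direction in which the jaws open and shut, and the axes are right-handed (so a half turn about y gives the same grasp; the last joint's range is limited). The gripper opens to 85 mm and grips with 20 to 120 N. Pads are 22 mm wide; open, the fingers measure 114 mm over their backs; the gripper's body (76 mm by 85 mm) begins 54 mm behind the grasp point. The pads swing forward as they close: fully open they stand 13 mm farther back than shut.
Start: joints at [-1.241, 0.689, -0.195, 1.565, 0.157, 0.902, -0.215], TCP at [0.182, 0.598, 0.231] pointing down, gripper open.
Joint ranges: [-3.01, 3.01], [-0.46, 2.08], [-1.47, 1.51], [0.13, 2.56], [-1, 4.14], [0.04, 2.09], [-2.66, 2.66]. Speed limits (rad/s): [2.57, 2.57, 3.14, 3.14, 3.14, 3.14, 3.14].

INTERFACE

Orientations are given as a rotation vector (axis times angle).
In Python, from cell import robot, viewer gives the robot as it stands.
- The arm moves only by the tool send_rows, never from a script. Its argument "motion" is text: rows parted by semicolons, each of 7 numbers parted by spaces: the shift along the tool's x, y, z each as a share of 100 mm, from -1 to 1, then the turn, a rotation vector about the tool's x, y, z each as a share of 60 degrees, from -1 to 1, then the opening, from 0 (shut) to 1 (fully open). A call has 1 to 5 rows; each row is the pose to reach, as a shift and turn from the pose commanded when the call began, along the tool's axes at that moment; what a row does not reach only later rows make up. A row lasts 1/12 s, in which the tool goes at most 41.7 mm and 7.16 degrees, less where a joint would pass 70% of its speed; a pose out of reach is approached as far as the arm can. A call with a number of a shift or a turn outside -1 to 1 is refused whole. A call with a gripper value outside its range is refused whole. The fingers move at their own pace and stop on an object; the grip force is fixed at half the most. Time passes only in rows, so rows that repeat a pose let the fingers close. It gives the time, the measured TCP pose, the force and the opening at its end, in the units of the state.
- robot.observe(): the state, without advancing time (a new reading comes with each control period).
- viewer.grab_frame(name): name is "scene" or "top"; returns (picture, depth): 480x640x3 uint8, red, green, blue; 480x640 float32, m along the optical axis (not along the pixel's ray), 0 where there is no reading.
- viewer.camera_params(name): a dict with "fov_y" (degrees; the focal length in pixels is half the picture's height over the tangent of half this angle, whatever the lens; pixels are square), "cx", "cy" (the principal point, pixels), "R" (3x3) and "t" (3): a world point X has camera coordinates R X + t. Camera axes: x right, y down, z forward; pixel columns grow to the right and rows downward; lengths in m; the calibration is good to about 2 mm. A picture is of the moment at which its call begins. camera_params takes no time and is no camera call.
- robot.sign_off(): hands the job in, once; it reports no verdict.
The state is a dict: "time": time; "joints": joint angles; "joint_velocities": joint speeds; "tau": joint torques, N m; "eef_pos": TCP position; "orientation": TCP orientation; "wrist_force": force on the tool from outside, world axes, zero at the start; "ft_torque": the same for the moment, N m; "gripper_width": finger opening in m.
Only numpy, scipy, OpenCV 4.12 (cv2) and the standard library are available. Lean on these libraries where they do the work, as an engineer would, in place of code of your own. Each camera call takes 0.05 s, during which the arm holds its last target.

## Working session

There is one attempt and no reset: what is moved stays moved. The work goes in short steps, Python scripts to look and compute and a tool call to move; the robot and the scene stay as the last step left them, time stands still between calls to the robot, and variables do not carry over. Pictures are saved under pics/ and viewed, and the job is handed in when it is done.

Besides the shell and the picture viewer there is one more tool, called after "Request:" as a command line: name --argument value ..., lists and objects as JSON in quotes. send_rows: Moves the arm, as the interface text tells. Its arguments: {"type":"object","properties":{"motion":{"type":"string"}},"required":["motion"]}

```bash
ls; mkdir -p pics
python3 - <<'E'
from cell import robot, viewer
import cv2,numpy as np
print(robot.observe())
for n in("scene","top"):
    p,d=viewer.grab_frame(n); cv2.imwrite(f"pics/{n}0.png",p[:,:,::-1]); np.save(f"{n}0.npy",d)
    print(n,viewer.camera_params(n))
E
```

```text
pics
{'time': 0.0, 'joints': array([-1.24118962,  0.69001422, -0.19452351,  1.56637398,  0.15728911,
        0.9024614 , -0.21511575]), 'joint_velocities': array([-0.00110022, -0.00070326,  0.00121939, -0.00162296,  0.00019449,
       -0.00024501,  0.00150151]), 'tau': array([ 6.03560056e-04, -5.39604986e+01, -1.26635425e+00, -1.58542997e+01,
        9.01378779e-03,  9.69167770e-03, -6.04672834e-06]), 'eef_pos': array([0.1820426 , 0.59721433, 0.23045742]), 'orientation': array([-1.56016613,  0.2323023 , -0.23204758]), 'wrist_force': array([ 0.52434987, -0.49280434, -0.15658521]), 'ft_torque': array([ 0.02083003,  0.00133689, -0.04508006]), 'gripper_width': 0.08544199515749336}
scene {'fov_y': 46.9496937665328, 'cx': 317.82290061914483, 'cy': 232.12634771804503, 'R': array([[ 0.82307892,  0.5679018 ,  0.00535058],
       [ 0.47274651, -0.67988546, -0.56059477],
       [-0.314725  ,  0.4639432 , -0.82807299]]), 't': array([-0.54662363, -0.23109659,  1.55909079])}
top {'fov_y': 46.81974244061091, 'cx': 316.8526975202194, 'cy': 242.1259269236562, 'R': array([[-0.00590851, -0.99998068,  0.00193255],
       [-0.99293273,  0.00563777, -0.11854454],
       [ 0.11853136, -0.00261931, -0.99294685]]), 't': array([0.01671919, 0.62741641, 1.52513664])}
```

View pics/scene0.png

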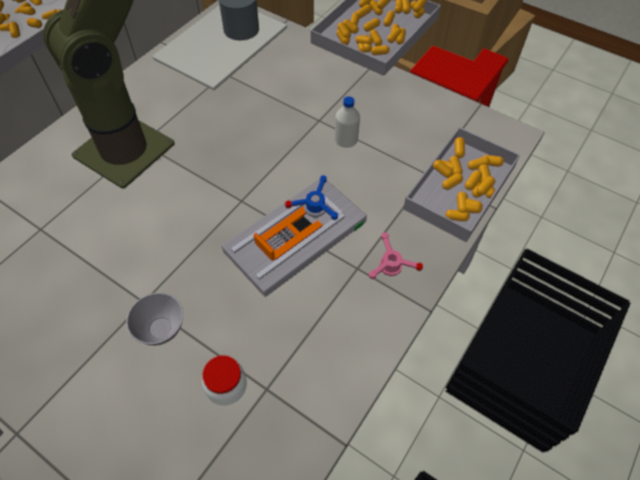

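View pics/top0.png

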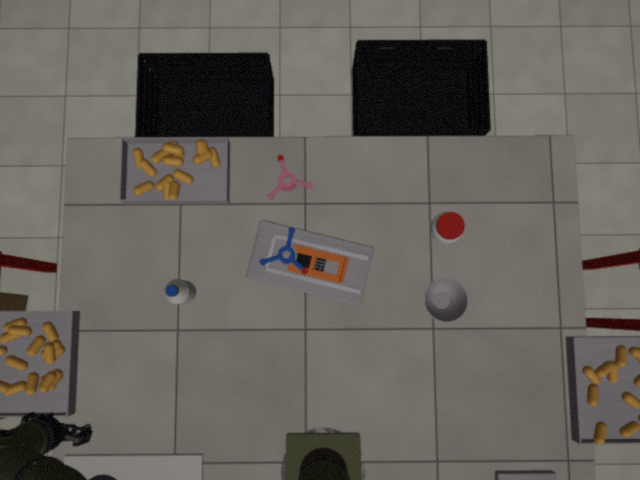

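The scene view shows the bed with the orange cassette at (285,237) and the blue nut at (316,203), its red knob at (289,204). In the top view the nut is at (287,255) and the tab at (345,268). The pink decoy is at (288,180), the bottle at (178,292), the bowl at (446,300) and the tub at (450,226). The arm is at lower left.

```bash
cat > h.py <<'E'
import cv2,numpy as np
from cell import robot, viewer
def cam(n):
    c=viewer.camera_params(n); f=240/np.tan(np.radians(c['fov_y']/2)); return c,f
def plane(n,u,v,z):
    c,f=cam(n); r=np.array([(u-c['cx'])/f,(v-c['cy'])/f,1]); R=np.array(c['R']);t=np.array(c['t'])
    o=-R.T@t; d=R.T@r; return o+d*(z-o[2])/d[2]
def proj(n,X):
    c,f=cam(n); q=np.array(c['R'])@X+np.array(c['t']); return f*q[0]/q[2]+c['cx'],f*q[1]/q[2]+c['cy']
def cloud(n,d):
    c,f=cam(n); v,u=np.mgrid[:480,:640]; R=np.array(c['R'])
    P=np.stack([(u-c['cx'])/f*d,(v-c['cy'])/f*d,d],-1)-np.array(c['t'])
    return P@R
def hsv(p): return cv2.cvtColor(p,cv2.COLOR_RGB2HSV)
def rng(h,lo,hi): return cv2.inRange(h,np.array(lo),np.array(hi))>0
E
python3 - <<'E'
from h import *
for n in("scene","top"):
    p=cv2.imread(f"pics/{n}0.png")[:,:,::-1].copy(); d=np.load(f"{n}0.npy"); P=cloud(n,d)
    h=hsv(p)
    roi=np.zeros(d.shape,bool)
    if n=="scene": roi[170:300,215:375]=1
    else: roi[212:312,240:380]=1
    masks=dict(orange=rng(h,(6,150,120),(20,255,255)),blue=rng(h,(105,120,50),(125,255,255)),red=rng(h,(0,150,80),(4,255,255))|rng(h,(174,150,80),(180,255,255)))
    for k,m in masks.items():
        m=m&roi; v,u=np.nonzero(m); print(n,k,m.sum(),"uv",u.mean().round(1),v.mean().round(1),"P med",np.median(P[m],0).round(4), "z",np.percentile(P[m][:,2],[2,50,98]).round(4))
    # bed top plane
    m=roi&(abs(P[...,2]-0.04)<.004); q=P[m][:,:2]; r=cv2.minAreaRect(q.astype(np.float32)); print("bed",m.sum(),r)
    x0,y0,w,hh=(215,170,160,130) if n=="scene" else (240,212,140,100)
    cv2.imwrite(f"pics/{n}0c.png",cv2.resize(p[y0:y0+hh,x0:x0+w,::-1],None,fx=5,fy=5,interpolation=cv2.INTER_CUBIC)[:600,:800])
E
```

```text
scene orange 1090 uv 285.2 234.0 P med [0.5629 0.0055 0.0512] z [0.0437 0.0512 0.0851]
scene blue 528 uv 316.6 200.8 P med [0.5902 0.0859 0.1117] z [0.0876 0.1117 0.1169]
scene red 32 uv 287.9 203.7 P med [0.5454 0.0451 0.1137] z [0.1095 0.1137 0.1171]
bed 3915 ((0.6390692591667175, 0.015328601002693176), (0.33102771639823914, 0.3087967038154602), 75.8813247680664)
top orange 771 uv 320.9 263.7 P med [0.5624 0.0045 0.0508] z [0.0432 0.0508 0.0858]
top blue 361 uv 284.7 253.1 P med [0.5794 0.0907 0.1115] z [0.0454 0.1115 0.1181]
top red 27 uv 304.0 270.4 P med [0.5433 0.048  0.1134] z [0.0761 0.1134 0.1206]
bed 3402 ((0.5705471634864807, 0.03438293933868408), (0.32984432578086853, 0.1699383705854416), 75.88470458984375)
```

View pics/top0c.png

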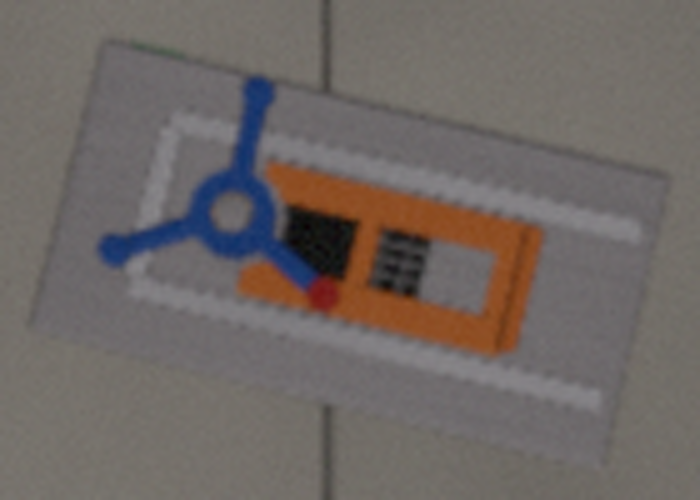

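View pics/scene0c.png

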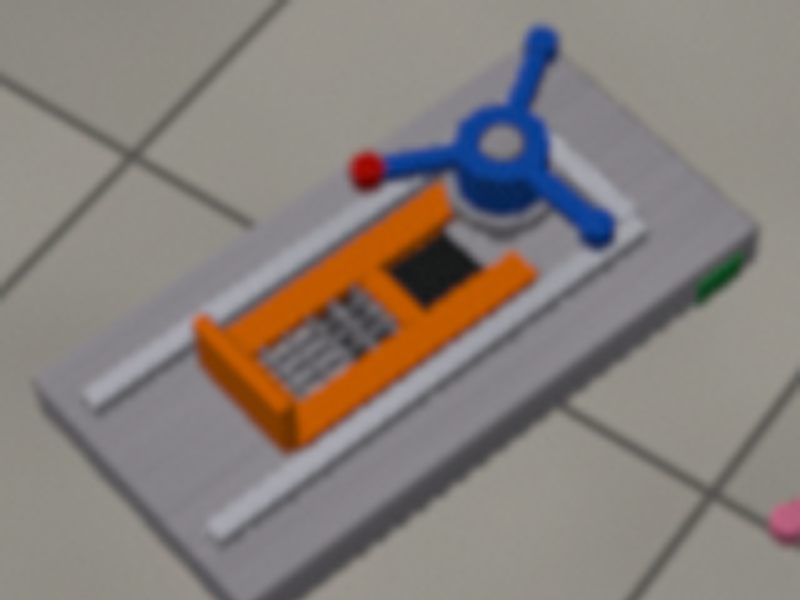

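Run:
```python
from h import *
from scipy.spatial.transform import Rotation as Ro
ex=np.array([.2440,.9698]);ey=np.array([-.9698,.2440]);O0=np.array([.5705,.0344])+.065*ex
print("O from bed",O0)
for n in("scene","top"):
    p=cv2.imread(f"pics/{n}0.png")[:,:,::-1].copy(); d=np.load(f"{n}0.npy"); P=cloud(n,d);h=hsv(p)
    roi=np.zeros(d.shape,bool)
    if n=="scene": roi[170:300,215:375]=1
    else: roi[212:312,240:380]=1
    o=rng(h,(6,150,100),(20,255,255))&roi; b=rng(h,(105,120,50),(125,255,255))&roi
    r=(rng(h,(0,150,80),(4,255,255))|rng(h,(174,150,80),(180,255,255)))&roi
    m=o&(P[...,2]>.065); q=(P[m][:,:2]-O0); B=np.c_[q@ex,q@ey]; print(n,"tab top bedxy pct",np.percentile(B,[3,50,97],axis=0).round(4).tolist())
    # hub by ring in the rectified z=0.1115 plane
    v,u=np.nonzero(b|r); X=np.array([plane(n,a,c,.1115)[:2] for a,c in zip(u,v)])
    c=O0
    for _ in range(20):
        s=X[np.linalg.norm(X-c,axis=1)<.026]; (c,rad)=cv2.minEnclosingCircle(s.astype(np.float32)); c=s.mean(0)
    print("hub",c,rad)
    v,u=np.nonzero(r); k=plane(n,u.mean(),v.mean(),.1105)[:2]; w=k-O0; print("knob",k,np.linalg.norm(w),np.degrees(np.arctan2(w@ey,w@ex)))
    for nm,(a,c2) in dict(spray=(178,292),bowl=(446,300),tub=(450,226),pink=(288,180)).items():
        if n=="top": print(nm,P[c2,a])
s=robot.observe(); R=Ro.from_rotvec(s['orientation']).as_matrix(); print(R.round(3))
```

```text
O from bed [0.58636  0.097437]
scene tab top bedxy pct [[-0.5342, -0.6124], [-0.1652, -0.0084], [-0.1578, 0.0251]]
hub [0.60234244 0.08069521] 0.02567906118929386
knob [0.54411452 0.047099  ] 0.06571601585079231 154.11779908654265
top tab top bedxy pct [[-0.1652, -0.031], [-0.1601, 0.005], [-0.0618, 0.1201]]
hub [0.58600526 0.09538651] 0.025785746052861214
knob [0.54303524 0.04793266] 0.06578536624000976 152.93092193264818
spray [0.48704893 0.37942095 0.12422474]
bowl [ 0.46357319 -0.3532762   0.00464121]
tub [ 0.6650959  -0.35359207  0.07945494]
pink [ 0.8158405   0.09638416 -0.00166367]
[[ 0.957 -0.     0.291]
 [-0.291 -0.002  0.957]
 [ 0.    -1.    -0.002]]
```

Request:
send_rows --motion "0.2 0 -0.25 0 -0.047 0 0; 0.5 0 -0.6 0 -0.047 0 0; 0.86 0 -1 0 -0.047 0 0; 0.86 0 -1 0 -0.047 0 0"

```text
time: 0.43
eef_pos: [0.2383, 0.4703, 0.2305]
orientation: [-1.569, 0.196, -0.199]
wrist_force: [0.3, -0.5, -0.3]
gripper_width: 0.0389
```

Request:
send_rows --motion "0.3 0 -0.3 0 0 0 0; 0.6 0 -0.65 0 0 0 0; 0.86 0 -1 0 0 0 0; 0.86 0 -1 0 0 0 0"

```text
time: 0.77
eef_pos: [0.2971, 0.3503, 0.2306]
orientation: [-1.57, 0.2, -0.202]
wrist_force: [0.2, -2.0, 0.4]
gripper_width: -0.0001
```

Request:
send_rows --motion "0.3 0 -0.3 0 0 0 0; 0.6 0 -0.65 0 0 0 0; 0.86 0 -1 0 0 0 0; 0.86 0 -1 0 0 0 0"

```text
time: 1.1
eef_pos: [0.3552, 0.233, 0.2307]
orientation: [-1.568, 0.202, -0.202]
wrist_force: [-0.2, -0.6, 0.4]
gripper_width: -0.0001
```

Request:
send_rows --motion "0.3 0 -0.3 0 0 0 0; 0.6 0 -0.65 0 0 0 0; 0.86 0 -1 0 0 0 0; 0.86 0 -1 0 0 0 0"

```text
time: 1.43
eef_pos: [0.4142, 0.1155, 0.2308]
orientation: [-1.566, 0.203, -0.203]
wrist_force: [-0.8, -0.4, -0.2]
gripper_width: -0.0002
```

Request:
send_rows --motion "0.3 0 -0.3 0 0 0 0; 0.6 0 -0.65 0 0 0 0; 0.86 0 -0.95 0 0 0 0; 0.86 0 -0.95 0 0 0 0"

```text
time: 1.77
eef_pos: [0.4753, 0.0016, 0.2309]
orientation: [-1.566, 0.202, -0.206]
wrist_force: [0.7, -0.9, -0.1]
gripper_width: -0.0
```

Request:
send_rows --motion "0.3 0 -0.3 0 0 0 0; 0.6 0.2 -0.65 0 0 0 0; 0.86 0.5 -0.95 0 0 0 0; 0.86 0.8 -0.95 0 0 0 0; 0.86 0.8 -0.95 0 0 0 0"

```text
time: 2.18
eef_pos: [0.5294, -0.1071, 0.1442]
orientation: [-1.564, 0.208, -0.19]
wrist_force: [-1.4, -0.0, -0.6]
gripper_width: 0.0003
```

```bash
cat >> h.py <<'E'
from scipy.spatial.transform import Rotation as Ro
ex=np.array([.2440,.9698]);ey=np.array([-.9698,.2440]);O=np.array([.5862,.0970])
def st():
    s=robot.observe(); w=s['eef_pos'][:2]-O; print("t",s['time'],"TCP bed",(w@ex).round(4),(w@ey).round(4),"z",s['eef_pos'][2].round(4),"F bed",(s['wrist_force'][:2]@ex).round(1),(s['wrist_force'][:2]@ey).round(1),s['wrist_force'][2].round(1),"j",s['joints'].round(2), "r,th",np.hypot(*w).round(4),np.degrees(np.arctan2(w@ey,w@ex)).round(1))
    R=Ro.from_rotvec(s['orientation']).as_matrix(); print("tool z in bed deg",np.degrees(np.arctan2(R[:2,2]@ey,R[:2,2]@ex)).round(2), "y",R[:,1].round(3))
def pic(name,n="scene",roi=None):
    p,d=viewer.grab_frame(n); q=p
    if roi: x,y,w,hh=roi; q=cv2.resize(p[y:y+hh,x:x+w],None,fx=5,fy=5,interpolation=cv2.INTER_CUBIC)
    cv2.imwrite(f"pics/{name}.png",q[:600,:800,::-1]); return p,d
S=(215,170,160,120);T=(240,212,140,100)
E
python3 -c "
from h import *
st(); pic('s1','scene',S)"
```

```text
t 2.1833 TCP bed -0.2118 0.0053 z 0.1442 F bed -0.4 1.3 -0.6 j [ 0.26  0.72 -0.25  1.89  0.3   0.58  1.14] r,th 0.2118 178.6
tool z in bed deg -0.39 y [-0.011 -0.001 -1.   ]
```

View pics/s1.png

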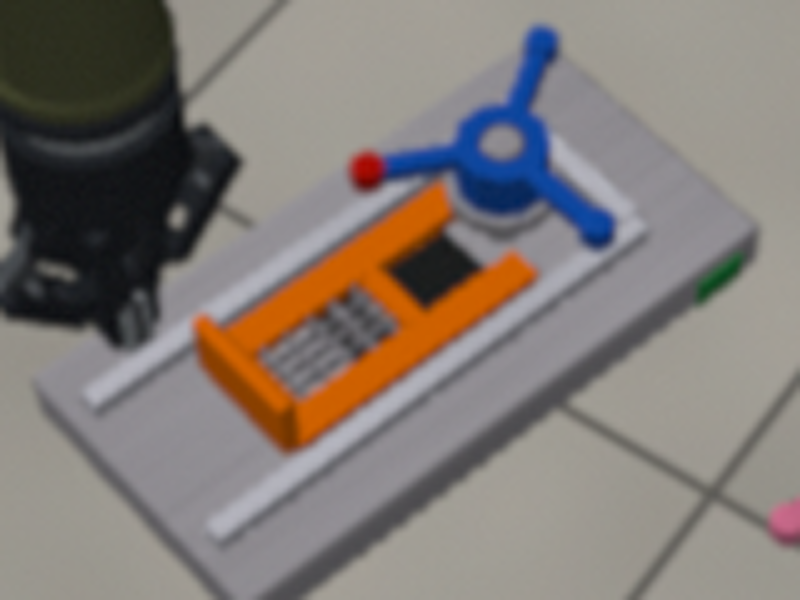

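The closed gripper's knuckles bulge along its jaw direction, so I'll turn the tool by 90° before pushing to keep them clear of the nut's arms.

Request:
send_rows --motion "0 0 0 0 0.119 0 0; 0 0 0 0 0.239 0 0; 0 0 0 0 0.358 0 0; 0 0 0 0 0.477 0 0; 0 0 0 0 0.597 0 0"

```text
time: 2.65
eef_pos: [0.5333, -0.1003, 0.1533]
orientation: [-1.458, 0.681, -0.684]
wrist_force: [0.5, 0.1, -0.5]
gripper_width: -0.0
```

Request:
send_rows --motion "0 0 0 0 0.119 0 0; 0 0 0 0 0.239 0 0; 0 0 0 0 0.358 0 0; 0 0 0 0 0.477 0 0; 0 0 0 0 0.597 0 0"

```text
time: 3.07
eef_pos: [0.5334, -0.1, 0.1533]
orientation: [-1.239, 1.155, -1.156]
wrist_force: [0.3, 0.8, -0.1]
gripper_width: -0.0001
```

Request:
send_rows --motion "0 0 0 0 0.119 0 0; 0 0 0 0 0.239 0 0; 0 0 0 0 0.3 0 0; 0 0 0 0 0.3 0 0; 0 0 0 0 0.3 0 0"

```text
time: 3.48
eef_pos: [0.5333, -0.1008, 0.1527]
orientation: [-1.086, 1.379, -1.379]
wrist_force: [-0.2, -0.3, -0.0]
gripper_width: -0.0
```

```bash
python3 -c "
from h import *
st()"
```

```text
t 3.4833 TCP bed -0.2047 0.003 z 0.1527 F bed -0.3 0.1 -0.0 j [-0.    0.7   0.18  1.9  -0.23  0.55  0.09] r,th 0.2048 179.1
tool z in bed deg -89.31 y [ 0.002  0.002 -1.   ]
```

Request:
send_rows --motion "0 0.3 0.03 0 0 0 0; 0 0.6 0.03 0 0 0 0; 0 0.95 0.03 0 0 0 0; 0 0.95 0.03 0 0 0 0"

```text
time: 3.82
eef_pos: [0.5321, -0.1015, 0.0518]
orientation: [-1.093, 1.389, -1.375]
wrist_force: [-1.4, -0.3, 0.2]
gripper_width: 0.0003
```

Request:
send_rows --motion "-0.1 0 0 0 0 0 0; -0.2 0 0 0 0 0 0; -0.3 0 0 0 0 0 0; -0.4 0 0 0 0 0 0; -0.5 0 0 0 0 0 0"

```text
time: 4.23
eef_pos: [0.5491, -0.0549, 0.0582]
orientation: [-1.084, 1.379, -1.386]
wrist_force: [-0.5, -2.6, 3.1]
gripper_width: -0.0002
```

```bash
python3 -c "
from h import *
st()
pic('s2','scene',S)"
```

```text
t 4.2333 TCP bed -0.1563 -0.001 z 0.0582 F bed -2.7 -0.2 3.1 j [-0.06  0.87  0.13  1.93 -0.29  0.36  0.06] r,th 0.1563 -179.6
tool z in bed deg -89.57 y [ 0.004 -0.001 -1.   ]
```

View pics/s2.png

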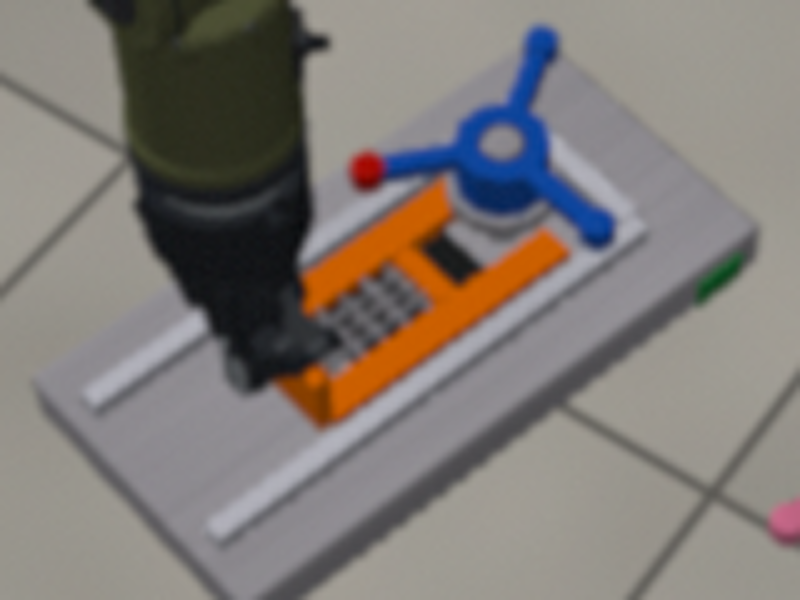

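The fingers are behind the tab at about (270,375) and the cassette is moving with about 3 N of resistance. I'll keep pushing.

Request:
send_rows --motion "-0.06 0 0 0 0 0 0; -0.12 0 0 0 0 0 0; -0.18 0 0 0 0 0 0; -0.22 0 0 0 0 0 0; -0.22 0 0 0 0 0 0"

```text
time: 4.7
eef_pos: [0.5529, -0.0321, 0.0561]
orientation: [-1.087, 1.383, -1.381]
wrist_force: [0.0, -0.2, 0.0]
gripper_width: -0.0002
```

Request:
send_rows --motion "-0.02 0 0 0 0 0 0; -0.04 0 0 0 0 0 0; -0.06 0 0 0 0 0 0; -0.06 0 0 0 0 0 0"

```text
time: 5.03
eef_pos: [0.5531, -0.0295, 0.0561]
orientation: [-1.088, 1.384, -1.385]
wrist_force: [-1.8, -5.0, 1.0]
gripper_width: -0.0
```

```bash
python3 -c "
from h import *
st()"
```

```text
t 5.0333 TCP bed -0.1308 0.0012 z 0.0561 F bed -5.3 0.6 1.0 j [-0.12  0.88  0.14  1.91 -0.3   0.37  0.02] r,th 0.1308 179.5
tool z in bed deg -89.66 y [-0.002 -0.002 -1.   ]
```

Request:
send_rows --motion "-0.02 0 0 0 0 0 0; -0.04 0 0 0 0 0 0; -0.06 0 0 0 0 0 0; -0.06 0 0 0 0 0 0"

```text
time: 5.37
eef_pos: [0.5531, -0.0295, 0.0561]
orientation: [-1.092, 1.385, -1.393]
wrist_force: [-3.2, -14.8, 0.7]
gripper_width: 0.0001
```

```bash
python3 -c "
from h import *
st()"
```

```text
t 5.3667 TCP bed -0.1308 0.0013 z 0.0561 F bed -15.1 -0.5 0.7 j [-0.13  0.88  0.15  1.91 -0.3   0.38  0.01] r,th 0.1308 179.4
tool z in bed deg -89.93 y [-0.004 -0.008 -1.   ]
```

At 15 N the cassette no longer moves and the finger is at −0.131, which matches the home position. I'll retreat and check.

Request:
send_rows --motion "0.15 0 0 0 0 0 0; 0.45 0 0 0 0 0 0; 0.45 -0.3 0 0 0 0 0; 0.45 -0.7 0 0 0 0 0; 0.45 -0.98 0 0 0 0 0"

```text
time: 5.78
eef_pos: [0.5445, -0.0655, 0.1558]
orientation: [-1.086, 1.385, -1.382]
wrist_force: [1.0, 0.0, -0.6]
gripper_width: 0.0001
```

Run:
```python
from h import *
st()
p,d=pic('t3','top',T);P=cloud("top",d);h=hsv(p)
o=rng(h,(6,150,100),(20,255,255)); o[:212]=0;o[312:]=0;o[:,:240]=0;o[:,380:]=0
m=o&(P[...,2]>.065); q=P[m][:,:2]-O; print(np.percentile(np.c_[q@ex,q@ey],[3,50,97],axis=0))
pic('s3','scene',S)
```

```text
t 5.7833 TCP bed -0.1678 0.0008 z 0.1558 F bed 0.3 -1.0 -0.6 j [-0.09  0.71  0.2   1.88 -0.25  0.58  0.04] r,th 0.1678 179.7
tool z in bed deg -89.62 y [-0.001  0.001 -1.   ]
[[-0.11839501 -0.03161276]
 [-0.11361168  0.00294959]
 [-0.06285151  0.05544188]]
```

View pics/s3.png

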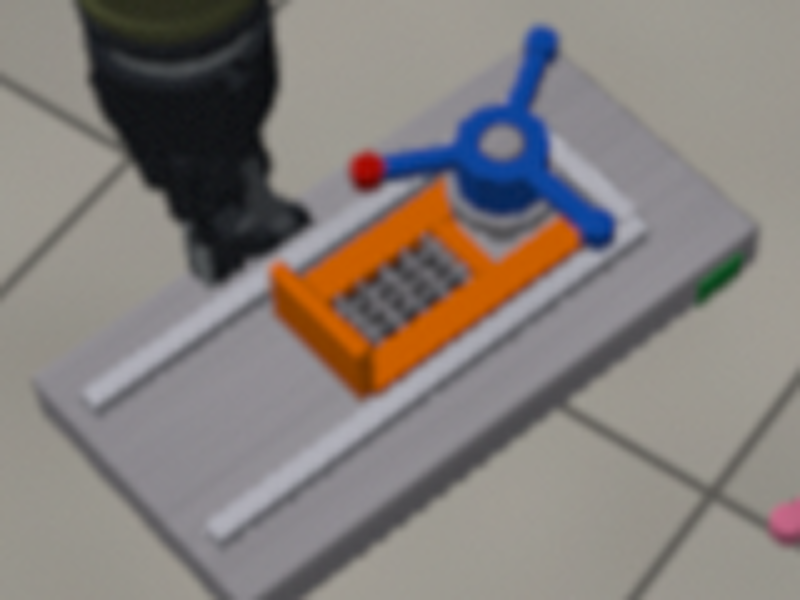

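View pics/t3.png

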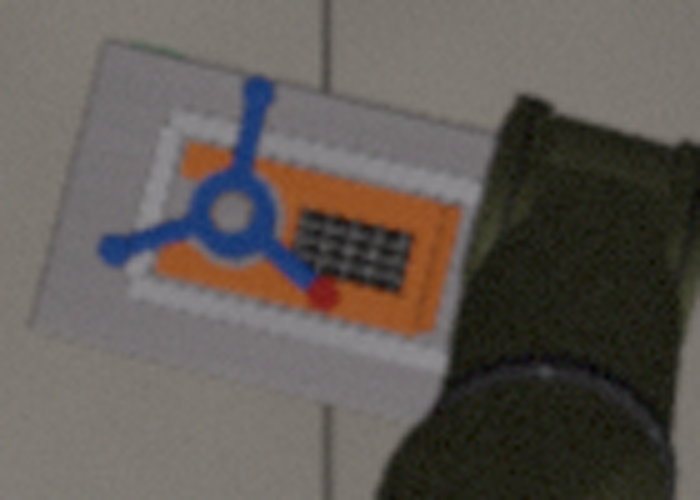

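The tab now sits near (345,330) in the scene crop, with its top-view x at −0.119. The fork prongs go round the stud, so the cassette is home. The red knob is still at about 153°. Next I'll move into the sector between the red arm and the arm at 33°.

Request:
send_rows --motion "-0.35 0 -0.1 0 0 0 0; -0.7 0 -0.2 0 0 0 0; -0.95 0 -0.3 0 0 0 0; -0.95 0 -0.3 0 0 0 0"

```text
time: 6.22
eef_pos: [0.5362, 0.0431, 0.153]
orientation: [-1.092, 1.382, -1.368]
wrist_force: [0.3, -0.0, -0.9]
gripper_width: 0.0
```

Request:
send_rows --motion "-0.3 0 -0.1 0 0 0 0; -0.68 0 -0.21 0 0 0 0; -0.68 0.2 -0.21 0 0 0 0; -0.68 0.4 -0.21 0 0 0 0; -0.68 0.6 -0.21 0 0 0 0"

```text
time: 6.63
eef_pos: [0.533, 0.1068, 0.093]
orientation: [-1.089, 1.382, -1.379]
wrist_force: [-0.1, -0.2, 0.0]
gripper_width: 0.0001
```

Run:
```python
from h import *
st()
pic('s4','scene',S);pic('t4','top',T)
```

```text
t 6.6333 TCP bed -0.0035 0.054 z 0.093 F bed -0.2 0.1 0.0 j [-0.39  0.81  0.19  1.94 -0.34  0.43 -0.19] r,th 0.0541 93.7
tool z in bed deg -89.38 y [-0.001  0.001 -1.   ]
```

View pics/s4.png

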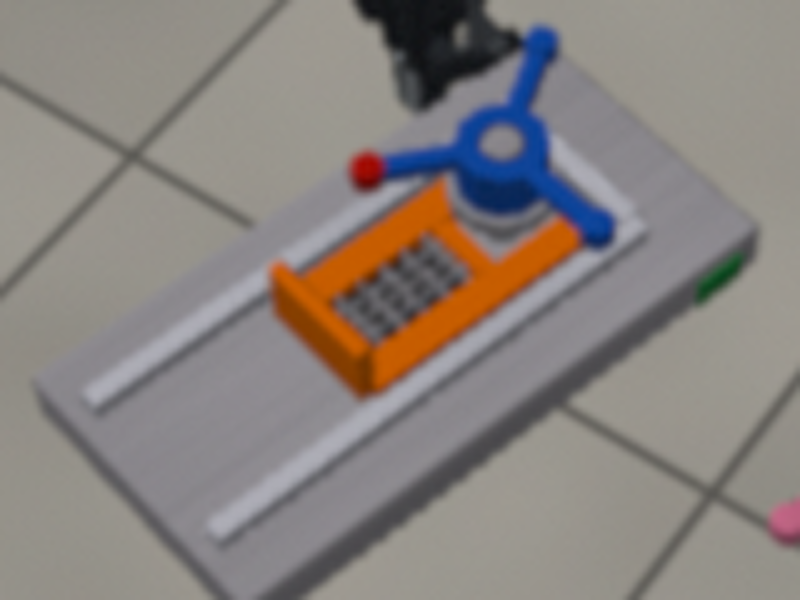

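The fingertip is at about (415,100), between the red arm and the far blue arm. I'll now push the red arm anticlockwise.

Request:
send_rows --motion "0.14 0 0.05 0 0 0 0; 0.21 0 0.08 0 0 0 0; 0.26 0 0.11 0 0 0 0; 0.31 0 0.16 0 0 0 0; 0.36 0 0.21 0 0 0 0"

```text
time: 7.15
eef_pos: [0.5462, 0.0647, 0.0948]
orientation: [-1.086, 1.383, -1.382]
wrist_force: [0.7, 1.8, -0.5]
gripper_width: 0.0001
```

```bash
cat >> h.py <<'E'
def knob(n,z,show=True):
    p,d=viewer.grab_frame(n);h=hsv(p);P=cloud(n,d)
    r=(rng(h,(0,140,60),(4,255,255))|rng(h,(174,140,60),(180,255,255)))
    w=np.linalg.norm(P[...,:2]-O,axis=-1)<.095; r&=w
    b=rng(h,(105,110,40),(125,255,255))&w
    if b.sum(): print(n,"blue z pct90",np.percentile(P[b][:,2],[50,90]).round(4),b.sum())
    if r.sum()<4: print("no red"); return
    v,u=np.nonzero(r); k=plane(n,u.mean(),v.mean(),z)[:2]-O; print(n,"knob px",r.sum(),"r",np.hypot(*k).round(4),"th",np.degrees(np.arctan2(k@ey,k@ex)).round(1),"z",np.median(P[r][:,2]).round(4))
    return p
E
python3 -c "
from h import *
st();knob('scene',.1105);knob('top',.1105)"
```

```text
t 7.15 TCP bed -0.0411 0.0309 z 0.0948 F bed 1.9 -0.2 -0.5 j [-0.31  0.81  0.18  1.92 -0.32  0.44 -0.13] r,th 0.0514 143.0
tool z in bed deg -89.56 y [ 0.     0.001 -1.   ]
scene blue z pct90 [0.111  0.1159] 521
scene knob px 38 r 0.0656 th 166.1 z 0.1133
top blue z pct90 [0.1111 0.1181] 87
no red
```

Request:
send_rows --motion "0.04 0 0.05 0 0 0 0; 0.06 0 0.09 0 0 0 0; 0.08 0 0.14 0 0 0 0; 0.1 0 0.19 0 0 0 0; 0.11 0 0.24 0 0 0 0"

```text
time: 7.67
eef_pos: [0.5671, 0.0478, 0.0943]
orientation: [-1.086, 1.383, -1.383]
wrist_force: [-1.1, 0.5, -0.1]
gripper_width: 0.0002
```

```bash
python3 -c "
from h import *
st();knob('scene',.1105);pic('s5','scene',S)"
```

```text
t 7.6667 TCP bed -0.0524 0.0065 z 0.0943 F bed 0.2 1.2 -0.1 j [-0.28  0.83  0.19  1.86 -0.3   0.48 -0.12] r,th 0.0528 172.9
tool z in bed deg -89.58 y [ 0. -0. -1.]
scene blue z pct90 [0.1029 0.1079] 381
scene knob px 41 r 0.0699 th -160.4 z 0.108
```

View pics/s5.png

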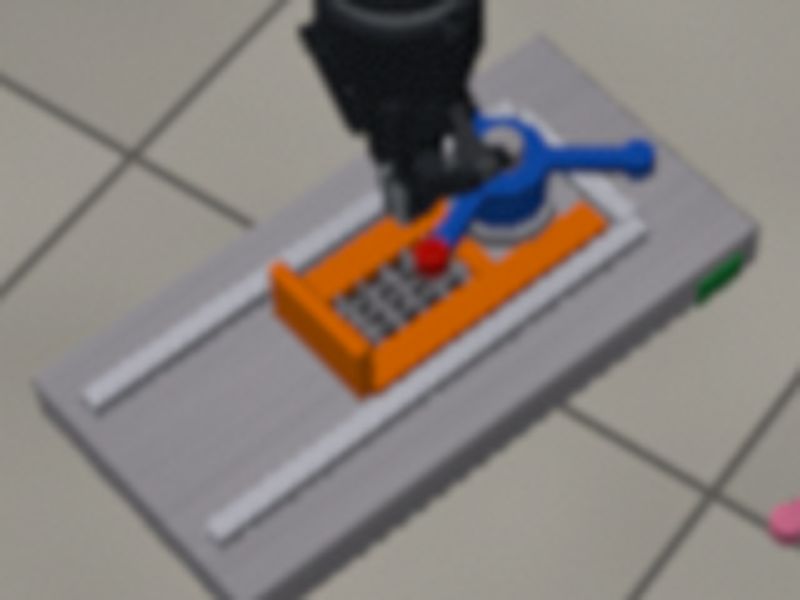

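The nut's top is 8 mm lower (blue height from 0.111 to 0.103), so it has dropped in with the red arm at about 199°, at (430,255). Now I'll go clockwise with the same finger, pushing the arm 120° behind.

Request:
send_rows --motion "-0.05 0.02 -0.15 0 0 0 0; -0.13 0.05 -0.27 0 0 0 0; -0.23 0.06 -0.36 0 0 0 0; -0.35 0.06 -0.42 0 0 0 0; -0.35 0.06 -0.42 0 0 0 0"

```text
time: 8.18
eef_pos: [0.5329, 0.0965, 0.088]
orientation: [-1.089, 1.382, -1.377]
wrist_force: [-0.2, 1.2, 0.7]
gripper_width: 0.0002
```

```bash
python3 -c "
from h import *
st();knob('scene',.1025)"
```

```text
t 8.1833 TCP bed -0.0135 0.0516 z 0.088 F bed 1.1 0.5 0.7 j [-0.37  0.81  0.18  1.94 -0.34  0.41 -0.17] r,th 0.0533 104.7
tool z in bed deg -89.28 y [-0.001  0.003 -1.   ]
scene blue z pct90 [0.1024 0.1061] 439
scene knob px 46 r 0.0681 th -157.6 z 0.104
```

```bash
cat >> h.py <<'E'
def wp(ths,r=.052,zs=None,base=None):
    s=robot.observe(); w=s['eef_pos'][:2]-O; b=np.array([w@ex,w@ey]) if base is None else np.array(base)
    for t in ths:
        a=np.radians(t); q=r*np.array([np.cos(a),np.sin(a)])-b; print(t,"tool x %.2f z %.2f"%(-q[0]*10,-q[1]*10))
E
python3 -c "
from h import *
wp([95,85,75,65,55])
print()
wp([45,35,25,15,5],base=.052*np.array([np.cos(np.radians(55)),np.sin(np.radians(55))]))"
```

```text
95 tool x -0.11 z -0.02
85 tool x -0.20 z -0.02
75 tool x -0.29 z 0.00
65 tool x -0.37 z 0.03
55 tool x -0.45 z 0.08

45 tool x -0.07 z 0.06
35 tool x -0.13 z 0.13
25 tool x -0.17 z 0.21
15 tool x -0.20 z 0.29
5 tool x -0.22 z 0.38
```

Request:
send_rows --motion "-0.09 0 -0.02 0 0 0 0; -0.18 0.005 -0.02 0 0 0 0; -0.27 0.01 0 0 0 0 0; -0.36 0.015 0.03 0 0 0 0; -0.44 0.02 0.08 0 0 0 0"

```text
time: 8.65
eef_pos: [0.5525, 0.1343, 0.0862]
orientation: [-1.087, 1.383, -1.382]
wrist_force: [0.8, -0.4, 0.2]
gripper_width: 0.0001
```

```bash
python3 -c "
from h import *
st();knob('scene',.1000);knob('top',.1);pic('s6','scene',S); wp([45,35,25,15,5])"
```

```text
t 8.65 TCP bed 0.028 0.0418 z 0.0862 F bed -0.2 -0.9 0.2 j [-0.44  0.84  0.21  1.86 -0.35  0.47 -0.23] r,th 0.0503 56.2
tool z in bed deg -89.53 y [-0.  0. -1.]
scene blue z pct90 [0.1   0.104] 482
scene knob px 34 r 0.0638 th 158.1 z 0.1017
top blue z pct90 [0.1004 0.1051] 245
top knob px 22 r 0.0647 th 149.9 z 0.1
45 tool x -0.09 z 0.04
35 tool x -0.15 z 0.11
25 tool x -0.19 z 0.19
15 tool x -0.22 z 0.28
5 tool x -0.24 z 0.37
```

View pics/s6.png

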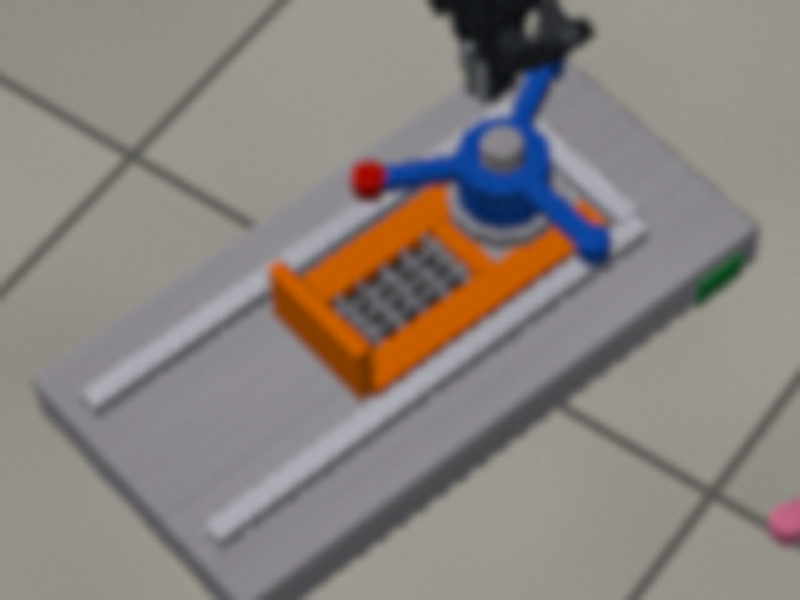

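The nut is turning clockwise and sinking: red knob at (368,178), about 153°, and the stud tip now stands proud. I'll continue.

Request:
send_rows --motion "-0.08 0.005 0.05 0 0 0 0; -0.14 0.01 0.11 0 0 0 0; -0.19 0.015 0.19 0 0 0 0; -0.22 0.02 0.28 0 0 0 0; -0.24 0.03 0.37 0 0 0 0"

```text
time: 9.22
eef_pos: [0.5944, 0.1486, 0.0832]
orientation: [-1.087, 1.383, -1.382]
wrist_force: [-0.4, -0.4, -0.4]
gripper_width: 0.0001
```

```bash
python3 -c "
from h import *
st();knob('scene',.098); wp([-5,-15,-25,-35,-45])"
```

```text
t 9.2167 TCP bed 0.052 0.0046 z 0.0832 F bed -0.5 0.3 -0.4 j [-0.45  0.89  0.23  1.73 -0.34  0.57 -0.25] r,th 0.0522 5.1
tool z in bed deg -89.53 y [-0.     0.001 -1.   ]
scene blue z pct90 [0.0978 0.1016] 498
scene knob px 26 r 0.0634 th 105.3 z 0.0982
-5 tool x 0.00 z 0.07
-15 tool x 0.02 z 0.16
-25 tool x 0.05 z 0.24
-35 tool x 0.10 z 0.32
-45 tool x 0.15 z 0.39
```

Request:
send_rows --motion "0 0 0.08 0 0 0 0; 0.02 0.01 0.16 0 0 0 0; 0.05 0.01 0.24 0 0 0 0; 0.1 0.02 0.32 0 0 0 0; 0.15 0.02 0.39 0 0 0 0"

```text
time: 9.68
eef_pos: [0.6289, 0.1229, 0.0812]
orientation: [-1.086, 1.383, -1.384]
wrist_force: [-0.6, 1.3, -0.3]
gripper_width: 0.0001
```

```bash
python3 -c "
from h import *
st();knob('scene',.095); wp([-55,-65,-75,-85,-95])"
```

```text
t 9.6833 TCP bed 0.0355 -0.0351 z 0.0812 F bed 1.1 0.9 -0.3 j [-0.39  0.92  0.23  1.64 -0.32  0.62 -0.22] r,th 0.0499 -44.6
tool z in bed deg -89.59 y [ 0. -0. -1.]
scene blue z pct90 [0.0945 0.0981] 498
scene knob px 21 r 0.0639 th 53.1 z 0.0967
-55 tool x 0.03 z 0.05
-65 tool x 0.11 z 0.10
-75 tool x 0.20 z 0.13
-85 tool x 0.29 z 0.15
-95 tool x 0.38 z 0.15
```

Request:
send_rows --motion "0.03 0 0.05 0 0 0 0; 0.11 0 0.1 0 0 0 0; 0.2 0.01 0.14 0 0 0 0; 0.29 0.01 0.15 0 0 0 0; 0.38 0.01 0.15 0 0 0 0"

```text
time: 10.15
eef_pos: [0.6336, 0.0824, 0.0802]
orientation: [-1.086, 1.383, -1.383]
wrist_force: [0.4, 1.1, -0.3]
gripper_width: 0.0002
```

```bash
python3 -c "
from h import *
st();knob('scene',.092);knob('top',.092); wp([-100,-105,-110,-115,-120,-125]);pic('s7','scene',S)"
```

```text
t 10.15 TCP bed -0.0026 -0.0495 z 0.0802 F bed 1.2 -0.1 -0.3 j [-0.32  0.92  0.22  1.64 -0.31  0.62 -0.17] r,th 0.0496 -93.0
tool z in bed deg -89.59 y [ 0.  0. -1.]
scene blue z pct90 [0.0907 0.0944] 378
no red
top blue z pct90 [0.0902 0.0913] 3
no red
-100 tool x 0.04 z 0.02
-105 tool x 0.08 z 0.01
-110 tool x 0.13 z -0.01
-115 tool x 0.17 z -0.03
-120 tool x 0.21 z -0.05
-125 tool x 0.25 z -0.07
```

View pics/s7.png

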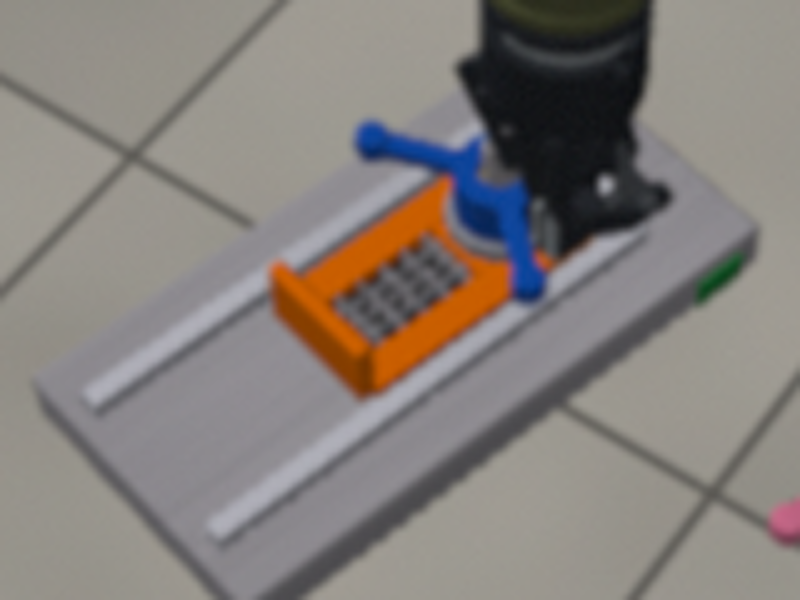

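The blue arm being pushed is at (525,270) with the finger behind it at (550,235). The nut is close to the fork, so I'll go slower.

Request:
send_rows --motion "0.04 0 0.01 0 0 0 0; 0.08 0 0.01 0 0 0 0; 0.13 0 -0.01 0 0 0 0; 0.17 0 -0.03 0 0 0 0; 0.21 0 -0.05 0 0 0 0"

```text
time: 10.72
eef_pos: [0.6237, 0.0642, 0.0804]
orientation: [-1.086, 1.383, -1.383]
wrist_force: [0.3, 1.6, -0.8]
gripper_width: 0.0001
```

```bash
python3 -c "
from h import *
st();knob('scene',.09); wp([-125,-130,-135,-140,-145,-150])"
```

```text
t 10.7167 TCP bed -0.0226 -0.0444 z 0.0804 F bed 1.7 0.1 -0.8 j [-0.29  0.9   0.21  1.68 -0.31  0.59 -0.14] r,th 0.0498 -117.0
tool z in bed deg -89.55 y [ 0.  0. -1.]
scene blue z pct90 [0.0922 0.1465] 270
scene knob px 30 r 0.0662 th -23.7 z 0.092
-125 tool x 0.06 z -0.01
-130 tool x 0.09 z -0.04
-135 tool x 0.13 z -0.07
-140 tool x 0.16 z -0.11
-145 tool x 0.19 z -0.14
-150 tool x 0.21 z -0.18
```

Request:
send_rows --motion "0.04 0 -0.02 0 0 0 0; 0.07 0 -0.04 0 0 0 0; 0.1 0 -0.06 0 0 0 0; 0.12 0 -0.08 0 0 0 0; 0.14 0 -0.1 0 0 0 0"

```text
time: 11.18
eef_pos: [0.6107, 0.0527, 0.0803]
orientation: [-1.086, 1.383, -1.383]
wrist_force: [0.6, 0.8, 0.3]
gripper_width: 0.0002
```

```bash
python3 -c "
from h import *
st();knob('scene',.087)"
```

```text
t 11.1833 TCP bed -0.037 -0.0345 z 0.0803 F bed 0.9 -0.3 0.3 j [-0.28  0.89  0.21  1.73 -0.31  0.56 -0.12] r,th 0.0506 -137.0
tool z in bed deg -89.58 y [ 0. -0. -1.]
scene blue z pct90 [0.0904 0.0959] 148
scene knob px 29 r 0.0672 th -43.0 z 0.0924
```

```bash
python3 -c "
from h import *
wp([-141,-145,-149,-153,-157,-161],r=.051)"
```

```text
-141 tool x 0.02 z -0.02
-145 tool x 0.04 z -0.05
-149 tool x 0.06 z -0.08
-153 tool x 0.08 z -0.11
-157 tool x 0.09 z -0.14
-161 tool x 0.11 z -0.17
```

Request:
send_rows --motion "0.02 0 -0.02 0 0 0 0; 0.04 0 -0.05 0 0 0 0; 0.06 0 -0.08 0 0 0 0; 0.08 0 -0.11 0 0 0 0; 0.09 0 -0.14 0 0 0 0"

```text
time: 11.65
eef_pos: [0.5966, 0.0477, 0.0808]
orientation: [-1.083, 1.38, -1.384]
wrist_force: [5.8, 1.2, 0.6]
gripper_width: 0.0002
```

```bash
python3 -c "
from h import *
st();knob('scene',.085);pic('s8','scene',S);wp([-161,-165,-169,-173,-177],r=.051)"
```

```text
t 11.65 TCP bed -0.0453 -0.0221 z 0.0808 F bed 2.6 -5.3 0.6 j [-0.27  0.87  0.2   1.78 -0.31  0.52 -0.11] r,th 0.0504 -154.0
tool z in bed deg -89.57 y [ 0.004  0.    -1.   ]
scene blue z pct90 [0.0913 0.1682] 174
scene knob px 31 r 0.0666 th -55.6 z 0.0924
-161 tool x 0.03 z -0.05
-165 tool x 0.04 z -0.08
-169 tool x 0.05 z -0.12
-173 tool x 0.05 z -0.15
-177 tool x 0.05 z -0.19
```

View pics/s8.png

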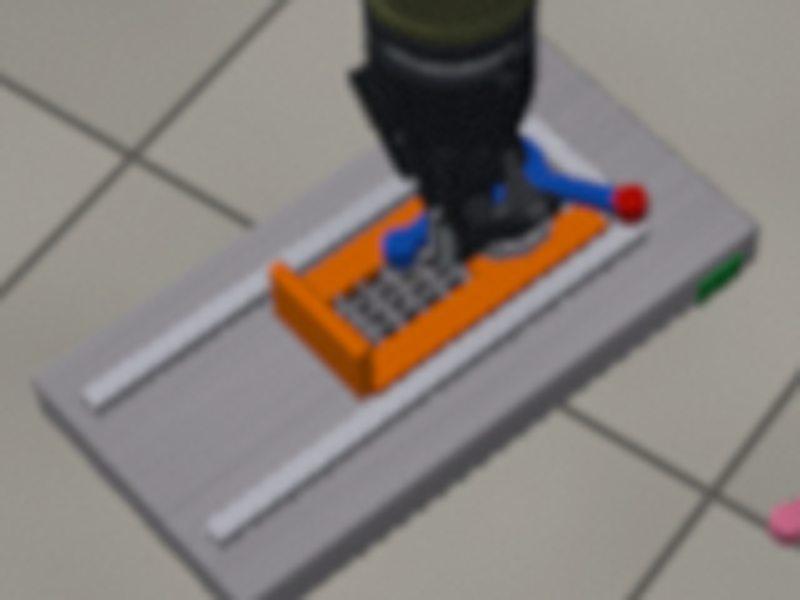

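Resistance is rising: 5 N at the finger, with the red knob at (630,203). I'll tighten by pushing towards bed +y.

Request:
send_rows --motion "0.01 0 -0.02 0 0 0 0; 0.02 0 -0.04 0 0 0 0; 0.02 0 -0.06 0 0 0 0; 0.03 0 -0.08 0 0 0 0; 0.03 0 -0.08 0 0 0 0"

```text
time: 12.17
eef_pos: [0.591, 0.0467, 0.0814]
orientation: [-1.079, 1.376, -1.386]
wrist_force: [8.4, 1.3, -0.5]
gripper_width: 0.0001
```

```bash
python3 -c "
from h import *
st();knob('scene',.085)"
```

```text
t 12.1667 TCP bed -0.0476 -0.0169 z 0.0814 F bed 3.3 -7.8 -0.5 j [-0.27  0.86  0.19  1.8  -0.31  0.5  -0.11] r,th 0.0505 -160.4
tool z in bed deg -89.58 y [ 0.009  0.    -1.   ]
scene blue z pct90 [0.0909 0.1221] 175
scene knob px 33 r 0.0666 th -61.0 z 0.0918
```

Request:
send_rows --motion "0.01 0.01 -0.03 0 0 0 0; 0.01 0.01 -0.06 0 0 0 0; 0.01 0.02 -0.09 0 0 0 0; 0.02 0.02 -0.12 0 0 0 0; 0.02 0.02 -0.12 0 0 0 0"

```text
time: 12.63
eef_pos: [0.5858, 0.0479, 0.0814]
orientation: [-1.066, 1.367, -1.392]
wrist_force: [17.2, 3.0, 1.4]
gripper_width: 0.0002
```

```bash
python3 -c "
from h import *
st();knob('scene',.085)"
```

```text
t 12.6333 TCP bed -0.0478 -0.0116 z 0.0814 F bed 7.1 -15.9 1.4 j [-0.27  0.86  0.19  1.83 -0.32  0.46 -0.1 ] r,th 0.0491 -166.4
tool z in bed deg -89.6 y [ 0.024  0.    -1.   ]
scene blue z pct90 [0.0908 0.1701] 234
scene knob px 33 r 0.0662 th -67.6 z 0.0917
```

Request:
send_rows --motion "0 0.01 -0.03 0 0 0 0; 0 0.02 -0.06 0 0 0 0; 0 0.02 -0.09 0 0 0 0; 0 0.03 -0.12 0 0 0 0; 0 0.03 -0.12 0 0 0 0"

```text
time: 13.1
eef_pos: [0.5828, 0.049, 0.0812]
orientation: [-1.052, 1.354, -1.401]
wrist_force: [26.3, 0.4, 8.5]
gripper_width: 0.0003
```

```bash
python3 -c "
from h import *
st();knob('scene',.085);pic('s9','scene',S)"
```

```text
t 13.1 TCP bed -0.0474 -0.0084 z 0.0812 F bed 6.8 -25.4 8.5 j [-0.27  0.85  0.18  1.86 -0.32  0.42 -0.1 ] r,th 0.0481 -169.9
tool z in bed deg -89.71 y [ 0.042 -0.001 -0.999]
scene blue z pct90 [0.0907 0.171 ] 314
scene knob px 33 r 0.0666 th -71.5 z 0.0915
```

View pics/s9.png

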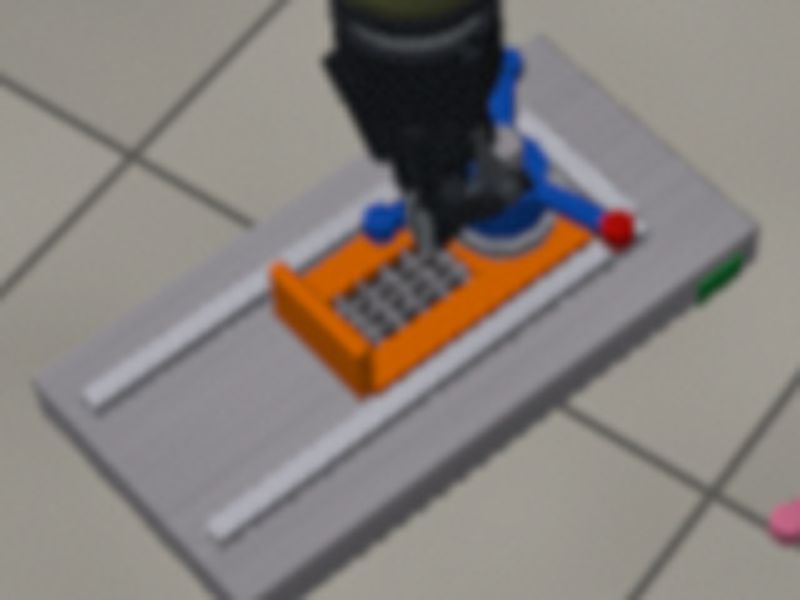

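Request:
send_rows --motion "0 -0.01 -0.03 0 0 0 0; 0 -0.02 -0.06 0 0 0 0; 0 -0.02 -0.09 0 0 0 0; 0 -0.02 -0.09 0 0 0 0"

```text
time: 13.53
eef_pos: [0.5742, 0.048, 0.0833]
orientation: [-1.052, 1.354, -1.406]
wrist_force: [26.1, -5.1, 9.6]
gripper_width: 0.0
```

```bash
python3 -c "
from h import *
st();knob('scene',.085)"
```

```text
t 13.5333 TCP bed -0.0504 -0.0003 z 0.0833 F bed 1.4 -26.5 9.6 j [-0.28  0.84  0.18  1.88 -0.32  0.41 -0.11] r,th 0.0504 -179.6
tool z in bed deg -89.87 y [ 0.042 -0.005 -0.999]
scene blue z pct90 [0.0904 0.0949] 344
scene knob px 35 r 0.0666 th -74.3 z 0.0912
```

```bash
python3 -c "
from h import *
pic('s10','scene',(270,170,80,60));pic('t10','top',(255,220,80,60))
a=[cv2.resize(cv2.imread(f'pics/{k}.png'),(400,300)) for k in('s10','t10')]
cv2.imwrite('pics/c10.png',np.hstack(a))"
```

```text
(no output)
```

View pics/c10.png

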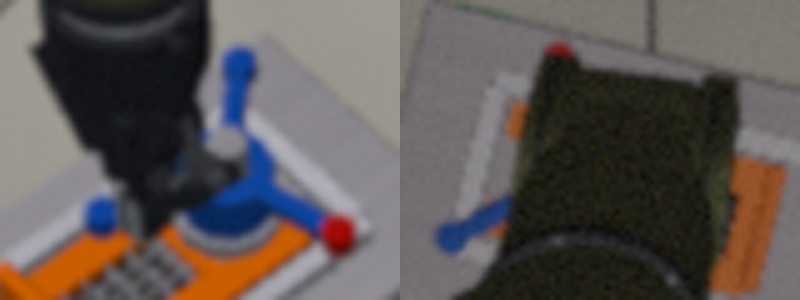

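The tip is riding up on the arm: Fz is +10 N and the TCP rose while the knob moved only 3°. I'll back off, go deeper and tighten again with more engagement.

Request:
send_rows --motion "0 0 0.15 0 0 0 0; 0 0 0.35 0 0 0 0; 0 0 0.42 0 0 0 0; 0 0 0.42 0 0 0 0"

```text
time: 14.02
eef_pos: [0.5906, 0.0417, 0.0804]
orientation: [-1.093, 1.391, -1.379]
wrist_force: [-9.6, 0.4, 34.7]
gripper_width: 0.0
```

```bash
python3 -c "
from h import *
st();knob('scene',.085);knob('top',.085);pic('s11','scene',S)"
```

```text
t 14.0167 TCP bed -0.0526 -0.0178 z 0.0804 F bed -1.9 9.4 34.7 j [-0.26  0.87  0.2   1.78 -0.31  0.53 -0.1 ] r,th 0.0555 -161.3
tool z in bed deg -89.61 y [-0.009  0.001 -1.   ]
scene blue z pct90 [0.0916 0.0968] 179
scene knob px 35 r 0.0674 th -61.4 z 0.0933
top blue z pct90 [0.089  0.0944] 3
top knob px 19 r 0.0683 th -62.9 z 0.0939
```

View pics/s11.png

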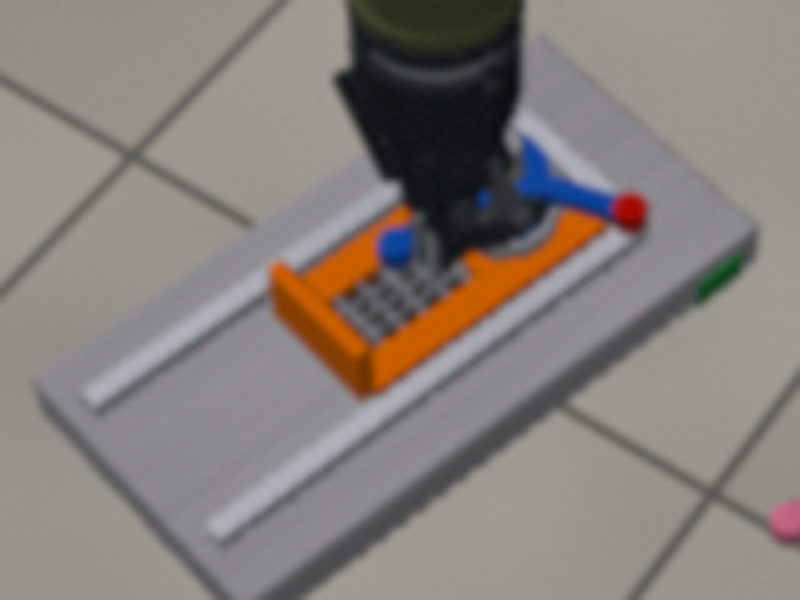

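Request:
send_rows --motion "0 -0.02 0 0 0 0 0; 0 -0.04 0 0 0 0 0; 0 -0.04 0 0 0 0 0"

```text
time: 14.42
eef_pos: [0.5921, 0.0429, 0.0824]
orientation: [-1.09, 1.387, -1.38]
wrist_force: [-3.4, 2.1, 12.4]
gripper_width: -0.0001
```

```bash
python3 -c "
from h import *
st();knob('scene',.085);pic('s12','scene',(270,170,80,60));pic('t12','top',(255,220,80,60))
a=[cv2.resize(cv2.imread(f'pics/{k}.png'),(400,300)) for k in('s12','t12')]
cv2.imwrite('pics/c12.png',np.hstack(a))
p=viewer.grab_frame('scene')[1]; P=cloud('scene',p); 
s=robot.observe();print(s['ft_torque'])
"
```

```text
t 14.4167 TCP bed -0.051 -0.019 z 0.0824 F bed 1.2 3.8 12.4 j [-0.26  0.87  0.2   1.78 -0.31  0.53 -0.1 ] r,th 0.0545 -159.6
tool z in bed deg -89.55 y [-0.005  0.001 -1.   ]
scene blue z pct90 [0.0912 0.0962] 172
scene knob px 32 r 0.0678 th -58.8 z 0.0927
[ 0.44313118  0.96812273 -0.02070269]
```

View pics/c12.png

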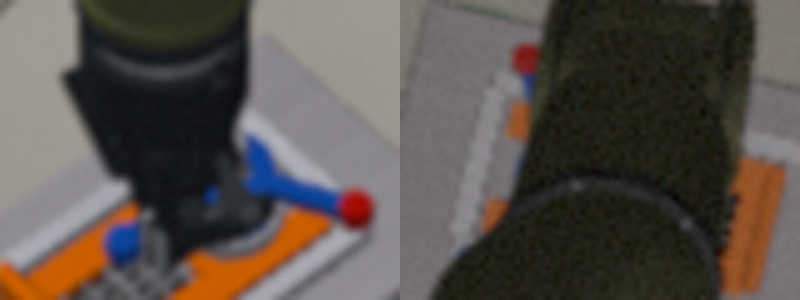

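A shoulder of the finger rests on the blue arm, judging by Fz and the moment. I'll lift out and come down beside the red arm instead, so the flat pad side pushes it along the tool's x, and go deeper.

Request:
send_rows --motion "0 -0.2 0.05 0 0 0 0; 0 -0.45 0.1 0 0 0 0; 0 -0.65 0.16 0 0 0 0; -0.4 -0.65 0.16 0 0 0 0; -0.7 -0.65 0.16 0 0 0 0"

```text
time: 15.03
eef_pos: [0.627, 0.1054, 0.1476]
orientation: [-1.085, 1.386, -1.387]
wrist_force: [-0.5, 2.0, -0.2]
gripper_width: 0.0003
```

```bash
python3 -c "
from h import *
st();knob('scene',.085);knob('top',.085)
"
```

```text
t 15.0333 TCP bed 0.0181 -0.0375 z 0.1476 F bed 1.8 1.0 -0.2 j [-0.38  0.82  0.27  1.62 -0.29  0.74 -0.23] r,th 0.0416 -64.3
tool z in bed deg -89.81 y [-0.    -0.001 -1.   ]
scene blue z pct90 [0.0902 0.0937] 469
scene knob px 30 r 0.068 th -59.3 z 0.0926
top blue z pct90 [0.0904 0.0953] 181
no red
```

Request:
send_rows --motion "-0.35 0 -0.07 0 0 0 0; -0.35 0.3 -0.07 0 0 0 0; -0.35 0.6 -0.07 0 0 0 0; -0.35 0.75 -0.07 0 0 0 0; -0.35 0.75 -0.07 0 0 0 0"

```text
time: 15.55
eef_pos: [0.6234, 0.1409, 0.0668]
orientation: [-1.098, 1.389, -1.381]
wrist_force: [0.3, -0.2, -0.8]
gripper_width: -0.0
```

```bash
python3 -c "
from h import *
st();knob('scene',.085);pic('s13','scene',(270,170,80,60));pic('t13','top',(255,220,80,60))
a=[cv2.resize(cv2.imread(f'pics/{k}.png'),(400,300)) for k in('s13','t13')]
cv2.imwrite('pics/c13.png',np.hstack(a))
"
```

```text
t 15.55 TCP bed 0.0517 -0.0253 z 0.0668 F bed -0.1 -0.4 -0.8 j [-0.42  0.94  0.23  1.63 -0.32  0.62 -0.25] r,th 0.0575 -26.1
tool z in bed deg -89.57 y [-0.011 -0.003 -1.   ]
scene blue z pct90 [0.0898 0.0935] 463
scene knob px 30 r 0.068 th -59.3 z 0.0925
```

View pics/c13.png

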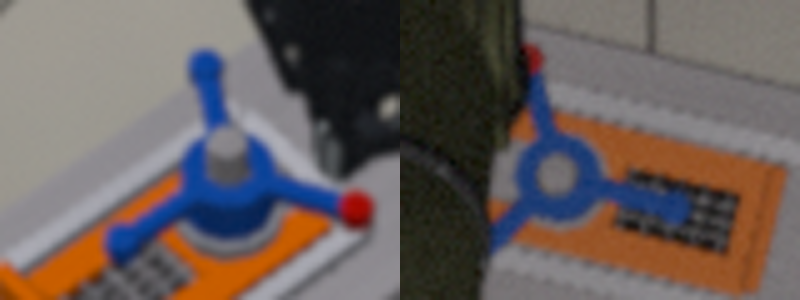

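The fingertip is free at about (330,160) in the left half, on the anticlockwise side of the red arm. The red knob is at −59°. Now I'll push with the flat pad side.

Request:
send_rows --motion "0.08 0 0.08 0 0 0 0; 0.14 0 0.15 0 0 0 0; 0.18 0 0.18 0 0 0 0; 0.22 0 0.2 0 0 0 0; 0.22 0 0.2 0 0 0 0"

```text
time: 16.12
eef_pos: [0.6411, 0.1193, 0.0724]
orientation: [-1.086, 1.388, -1.376]
wrist_force: [-5.0, 6.9, 4.4]
gripper_width: -0.0002
```

```bash
python3 -c "
from h import *
st();knob('scene',.085)
"
```

```text
t 16.1167 TCP bed 0.0351 -0.0478 z 0.0724 F bed 5.5 6.5 4.4 j [-0.37  0.94  0.22  1.6  -0.32  0.64 -0.22] r,th 0.0593 -53.7
tool z in bed deg -89.51 y [-0.004  0.006 -1.   ]
scene blue z pct90 [0.0906 0.0936] 467
scene knob px 40 r 0.0659 th -70.3 z 0.0917
```

Request:
send_rows --motion "0.03 0 -0.02 0 0 0 0; 0.06 0 -0.02 0 0 0 0; 0.09 0 -0.03 0 0 0 0; 0.12 0 -0.03 0 0 0 0; 0.12 0 -0.03 0 0 0 0"

```text
time: 16.58
eef_pos: [0.6405, 0.1138, 0.0731]
orientation: [-1.075, 1.381, -1.372]
wrist_force: [3.6, 13.0, -3.5]
gripper_width: -0.0001
```

```bash
python3 -c "
from h import *
st();knob('scene',.085)
"
```

```text
t 16.5833 TCP bed 0.0295 -0.0485 z 0.0731 F bed 13.5 -0.3 -3.5 j [-0.35  0.93  0.21  1.62 -0.32  0.61 -0.2 ] r,th 0.0568 -58.7
tool z in bed deg -89.28 y [ 0.008  0.012 -1.   ]
scene blue z pct90 [0.0902 0.0939] 472
scene knob px 40 r 0.063 th -76.8 z 0.0913
```

Request:
send_rows --motion "0.03 0 0 0 0 0 0; 0.06 0 0 0 0 0 0; 0.09 0 0 0 0 0 0; 0.12 0 0 0 0 0 0; 0.12 0 0 0 0 0 0"

```text
time: 17.05
eef_pos: [0.6402, 0.108, 0.0732]
orientation: [-1.068, 1.378, -1.366]
wrist_force: [8.7, 22.6, -7.5]
gripper_width: -0.0002
```

```bash
python3 -c "
from h import *
st();knob('scene',.085);pic('s14','scene',(270,170,80,60));pic('t14','top',(255,220,80,60))
a=[cv2.resize(cv2.imread(f'pics/{k}.png'),(400,300)) for k in('s14','t14')]
cv2.imwrite('pics/c14.png',np.hstack(a))
"
```

```text
t 17.05 TCP bed 0.0239 -0.0497 z 0.0732 F bed 24.0 -3.0 -7.5 j [-0.34  0.93  0.2   1.63 -0.32  0.6  -0.18] r,th 0.0551 -64.4
tool z in bed deg -89.08 y [ 0.013  0.019 -1.   ]
scene blue z pct90 [0.09   0.0938] 451
scene knob px 40 r 0.0647 th -80.8 z 0.092
```

View pics/c14.png

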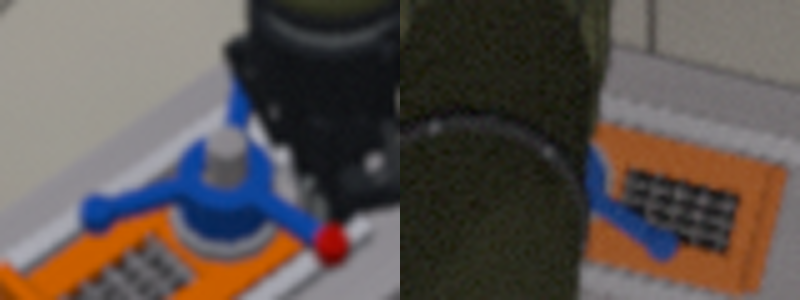

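Request:
send_rows --motion "0.03 0 0 0 0 0 0; 0.06 0 0 0 0 0 0; 0.09 0 0 0 0 0 0; 0.12 0 0 0 0 0 0; 0.12 0 0 0 0 0 0"

```text
time: 17.62
eef_pos: [0.6398, 0.1021, 0.0733]
orientation: [-1.062, 1.375, -1.36]
wrist_force: [13.2, 30.1, -11.3]
gripper_width: -0.0002
```

```bash
python3 -c "
from h import *
st();knob('scene',.085)
"
```

```text
t 17.6167 TCP bed 0.018 -0.0507 z 0.0733 F bed 32.4 -5.5 -11.3 j [-0.32  0.92  0.19  1.64 -0.32  0.59 -0.17] r,th 0.0538 -70.4
tool z in bed deg -88.89 y [ 0.018  0.025 -1.   ]
scene blue z pct90 [0.0901 0.0938] 419
scene knob px 39 r 0.0639 th -87.5 z 0.0928
```

The force is 32 N at about 52 mm (≈1.7 N·m), with the red knob at about −87°. I'll back off straight and see whether the nut holds.

Request:
send_rows --motion "-0.1 0 0 0 0 0 0; -0.2 0 0 0 0 0 0; -0.35 0 -0.05 0 0 0 0; -0.5 0 -0.15 0 0 0 0; -0.5 0 -0.15 0 0 0 0"

```text
time: 18.08
eef_pos: [0.628, 0.1374, 0.0718]
orientation: [-1.087, 1.382, -1.378]
wrist_force: [0.3, 0.4, -0.5]
gripper_width: -0.0001
```

```bash
python3 -c "
from h import *
st();knob('scene',.085);knob('scene',.085)
"
```

```text
t 18.0833 TCP bed 0.0494 -0.0307 z 0.0718 F bed 0.5 -0.2 -0.5 j [-0.41  0.93  0.23  1.63 -0.32  0.61 -0.24] r,th 0.0582 -31.9
tool z in bed deg -89.37 y [-0.     0.003 -1.   ]
scene blue z pct90 [0.0903 0.0943] 482
scene knob px 38 r 0.0645 th -87.5 z 0.0926
scene blue z pct90 [0.0903 0.0941] 472
scene knob px 38 r 0.0646 th -87.9 z 0.0918
```

It holds at −87.5° with nothing touching. For margin I'll give it one more nip on the red knob itself, which gives more leverage at the same force.

Request:
send_rows --motion "0 0 0.18 0 0 0 0; 0 0 0.35 0 0 0 0; 0.1 0 0.35 0 0 0 0; 0.2 0 0.35 0 0 0 0; 0.26 0 0.35 0 0 0 0"

```text
time: 18.6
eef_pos: [0.658, 0.1011, 0.0718]
orientation: [-1.079, 1.384, -1.383]
wrist_force: [7.2, 12.5, -4.9]
gripper_width: 0.0003
```

Request:
send_rows --motion "0.03 0 0 0 0 0 0; 0.06 0 0 0 0 0 0; 0.09 0 0 0 0 0 0; 0.12 0 0 0 0 0 0; 0.12 0 0 0 0 0 0"

```text
time: 19.02
eef_pos: [0.6578, 0.1003, 0.0721]
orientation: [-1.071, 1.38, -1.37]
wrist_force: [10.9, 19.1, -8.0]
gripper_width: -0.0004
```

```bash
python3 -c "
from h import *
st();knob('scene',.085)
"
```

```text
t 19.0167 TCP bed 0.0207 -0.0686 z 0.0721 F bed 21.2 -6.0 -8.0 j [-0.32  0.95  0.21  1.57 -0.31  0.64 -0.18] r,th 0.0717 -73.2
tool z in bed deg -89.25 y [ 0.01   0.016 -1.   ]
scene blue z pct90 [0.0899 0.0941] 443
scene knob px 40 r 0.0644 th -88.1 z 0.0922
```

Request:
send_rows --motion "0.04 0 0 0 0 0 0; 0.08 0 0 0 0 0 0; 0.12 0 0 0 0 0 0; 0.12 0 0 0 0 0 0"

```text
time: 19.4
eef_pos: [0.6567, 0.0936, 0.0723]
orientation: [-1.066, 1.378, -1.364]
wrist_force: [11.7, 23.9, -7.1]
gripper_width: -0.0003
```

```bash
python3 -c "
from h import *
st();knob('scene',.085)
"
```

```text
t 19.4 TCP bed 0.0139 -0.0692 z 0.0723 F bed 26.0 -5.5 -7.1 j [-0.31  0.94  0.2   1.58 -0.31  0.63 -0.16] r,th 0.0706 -78.7
tool z in bed deg -89.05 y [ 0.014  0.021 -1.   ]
scene blue z pct90 [0.09   0.0944] 416
scene knob px 40 r 0.0643 th -93.4 z 0.0919
```

Request:
send_rows --motion "0.04 0 0 0 0 0 0; 0.08 0 0 0 0 0 0; 0.12 0 0 0 0 0 0; 0.12 0 0 0 0 0 0"

```text
time: 19.78
eef_pos: [0.6546, 0.086, 0.0723]
orientation: [-1.063, 1.378, -1.359]
wrist_force: [14.8, 32.0, -11.2]
gripper_width: 0.0001
```

```bash
python3 -c "
from h import *
st();knob('scene',.085)
"
```

```text
t 19.7833 TCP bed 0.006 -0.069 z 0.0723 F bed 34.7 -6.6 -11.2 j [-0.29  0.94  0.19  1.6  -0.31  0.62 -0.15] r,th 0.0693 -85.1
tool z in bed deg -88.95 y [ 0.015  0.026 -1.   ]
scene blue z pct90 [0.0899 0.0942] 368
scene knob px 40 r 0.0659 th -100.1 z 0.093
```

That is 35 N on the knob, about 2.2 N·m. I'll let go and retreat upwards.

Request:
send_rows --motion "-0.12 0 0 0 0 0 0; -0.25 0 0 0 0 0 0; -0.45 0 0 0 0 0 0; -0.6 0 0 0 0 0 0; -0.6 -0.3 0 0 0 0 0"

```text
time: 20.25
eef_pos: [0.6571, 0.1273, 0.0957]
orientation: [-1.098, 1.39, -1.376]
wrist_force: [0.2, 2.2, -0.5]
gripper_width: 0.0
```

Request:
send_rows --motion "0 -0.35 0 0 0 0 0; 0 -0.7 0 0 0 0 0; -0.4 -1 0.2 0 0 0 0; -0.8 -1 0.5 0 0 0 0; -1 -1 0.5 0 0 0 0"

```text
time: 20.67
eef_pos: [0.7374, 0.2062, 0.2051]
orientation: [-1.081, 1.381, -1.391]
wrist_force: [1.1, 0.3, -0.7]
gripper_width: 0.0001
```

Run:
```python
from h import *
st();knob('scene',.085);knob('top',.085)
p,d=pic('s15','scene',S);p,d=pic('t15','top')
P=cloud("top",d);h=hsv(p)
o=rng(h,(6,150,100),(20,255,255)); w=np.linalg.norm(P[...,:2]-O,axis=-1)<.2
m=o&w&(P[...,2]>.065); q=P[m][:,:2]-O; print(np.percentile(np.c_[q@ex,q@ey],[3,50,97],axis=0) if m.any() else None)
```

```text
t 20.6667 TCP bed 0.1428 -0.12 z 0.2051 F bed 0.5 -1.0 -0.7 j [-0.46  0.95  0.32  1.09 -0.28  1.14 -0.39] r,th 0.1865 -40.0
tool z in bed deg -89.85 y [ 0.006 -0.002 -1.   ]
scene blue z pct90 [0.0903 0.0935] 465
scene knob px 37 r 0.0661 th -100.7 z 0.0923
top blue z pct90 [0.0905 0.0948] 327
top knob px 22 r 0.0678 th -102.0 z 0.0929
[[-0.11820665 -0.03353305]
 [-0.11293181  0.00719354]
 [-0.10986944  0.12007285]]
```

View pics/s15.png

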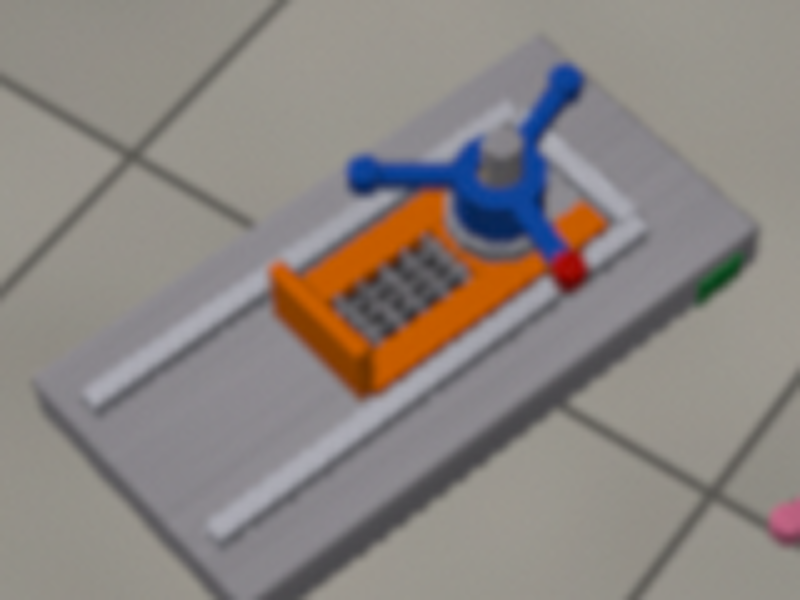

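View pics/t15.png

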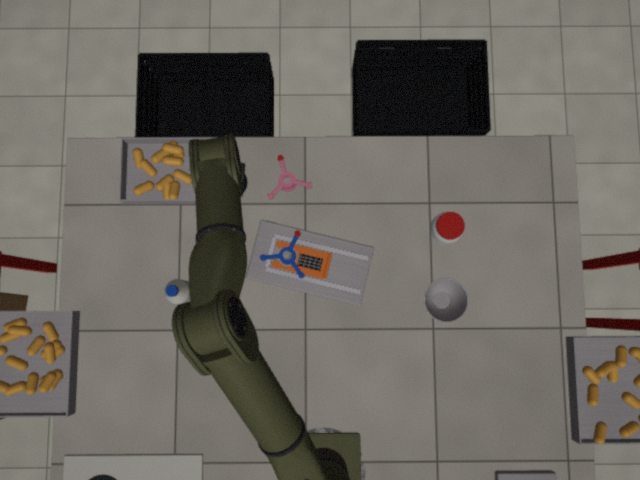

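The nut sits on the fork with the red knob at (568,270), about −101°. The tab is home at −0.118. Bottle (178,291), bowl (446,300) and tub (450,226) haven't moved, and the arm is clear. Handing in.

```bash
python3 -c "
from h import *
st();print(robot.sign_off())"
```

```text
t 20.8667 TCP bed 0.1445 -0.1156 z 0.2002 F bed -0.8 0.5 -0.9 j [-0.46  0.95  0.32  1.1  -0.28  1.13 -0.39] r,th 0.185 -38.7
tool z in bed deg -89.53 y [-0.002 -0.002 -1.   ]
the job is handed in; nothing more can be done
None
```

The knife cassette is home and the blue nut is clamped down on its fork. I handed the job in at 20.9 s with the arm clear of everything.

- **Cassette:** I pushed it against its stop; 15 N moved it no further. In the last picture the tab's outer face is about 118 mm from the stud, against a nominal 120 mm, which is within the camera's accuracy.
- **Backing off:** I turned the nut anticlockwise from about 153° to 199°, and it dropped about 8 mm into the thread.
- **Winding down:** I turned it clockwise by about 300° until it bore on the fork, then tightened it to about 35 N on the red knob, roughly 2.2 N·m. The nut stayed at about −101° after I let go.
- **A slip:** during the first tightening the finger rode up on a blue arm, pressing down with up to 35 N. It turned the nut back about 15° as I backed off. I then tightened again from the red arm with the flat side of the finger, and that held.
- **Bystanders:** the bowl, bottle and tub show at the same picture positions as at the start.

No check failed at the end. I did not measure the clamp force itself, only the finger's push and that the nut held its angle afterwards.

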